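Find the proud seam of a wooden clay roller with a dial gauge

TASK

Slide the dial gauge along its slideway up to the wooden roller until the roller pushes its sprung plunger in to half travel, so that the needle stands at mid-scale and points squarely at the roller. Then turn the roller by its crank while watching the needle, find the proud seam ridge, and leave the roller standing with the crest of that ridge squarely on the plunger, where the needle swings furthest, and the gauge still where you set it. Never drive the plunger to its stop, leave the other things on the bench alone, and let go of everything at the end.

Things in the scene. Friction and masses are not known exactly. Their poses are not given: they have to be found in the camera images.
- stand: Bench centres, bolted down at a varying place and yaw: dark base plate 265 x 220 x 12 mm, two grey uprights (50 x 16 mm, tops 135 mm above the table) at y = -85 and +85 mm, a slideway on the +x half. Origin on the table under the middle of the roller; +x runs from roller to gauge, +y along the roller's axis to the crank, z up.
- axis (a point): Middle of the wooden roller, on its axis, 115 mm above the table; axis along the stand's y. Roller 50 mm diameter, 140 mm long, truly round but for one straight seam ridge along its length, 4.5 mm proud, fading out 0.5 rad either side of its crest. Clamped at an unknown angle to the crank, different each time; the crest starts 0.9 rad or more from the plunger.
- crank (a joint): Angle of crank and roller together (rad). 0: crank arm straight up; grows as it turns about the stand's +y (from up towards the gauge, +x, then down). Free for two turns either way from 0 (stops at 14 rad). Friction 0.12 N m: it stays where it is left. Starts within 0.8 rad of straight up.
- crank_pin (a point): Grip point: middle of the level steel crank pin, 12 mm diameter, 58 mm long, parallel to the stand's y, 40 mm off the axis, 142 mm from the stand's middle towards +y. Fixed to the crank arm (18 x 10 mm, its outer face 30 mm from this point towards the roller), so it turns in your grip as the crank goes round. Its circle's lowest point is 75 mm above the table.
- gauge (a joint): How far the dial gauge has been slid towards the roller (m), 0 to 0.055. Starts between 0.005 and 0.015, clear of the roller; sliding it takes about 9 N and it stays where it is left. The plunger meets the plain round of the roller at about 0.035.
- gauge_post (a point): Centre of the top end of the upright round steel post at the back of the gauge, 14 mm diameter, 178 mm above the table, to push or pull the gauge by. Its top 40 mm stand clear above the dial; the dial's rim is 19 mm from the post's axis on the side of the roller. Moves with the gauge.
- dial (a point): Centre of the white upward-facing dial, 53 mm diameter, on the black gauge head (56 x 56 mm, top 137 mm above the table).
- plunger (a joint): How far the gauge's sprung plunger is pushed in (m), 0 (free) to 0.014 (hard on its stop). Half travel is 0.007. Spring 1.2 N at 0, rising 0.3 N per mm.
- needle (a joint): Swing of the black dial needle (rad), 0 when the plunger is free, 0.2 rad per mm of plunger, so 1.4 at mid-scale, where the needle points along the stand's -x straight at the roller; it turns counter-clockwise seen from above.
- plunger_tip (a point): Front end of the plunger's ball tip (10 mm ball on a 6 mm rod), at the height of the roller's axis. While it touches, its distance from the roller's axis along the stand's x is 25 mm on the plain round and 29.5 mm on the crest of the ridge.
- cup: Bystander: paper cup, 76 mm wide, 85 mm tall; origin under its middle.
- dropper: Bystander: small white bottle, 32 mm wide, 90 mm tall; origin under its middle.
- mould: Bystander: grey soft-soap mould slab 70 x 100 x 14 mm; origin under its middle.

How it is judged:
On the way, in this order (a step that is already met when the one before it is completed fails the run):
1. the gauge is set against the plain round of the roller with the plunger at half travel (5.5 to 8.5 mm in) (value of joint plunger between 0.0055 and 0.0085 m and x of plunger_tip in the frame of stand below 0.027 m), for 0.3 s.
2. the crest of the ridge is on the plunger (tip within 1 mm of the crest's full height) (x of plunger_tip in the frame of stand between 0.0285 and 0.031 m and value of joint plunger above 0.0085 m), for 0.2 s.
At the end, for the whole second after the job is handed in: The gauge is still set so that the plunger is pressed in more than 8.5 mm, its tip is 28.5 mm or more from the roller's axis (crest 29.5 mm), the roller is at rest, and cup, bottle and mould are within 30 mm of where they were (all of step 2 and velocity of joint crank between -0.05 and 0.05 rad/s and distance of each of cup, dropper, mould from where it was at the start of the episode below 0.03 m); the robot touches nothing.
It fails at once if the plunger is driven to its stop (more than 13.3 mm in) (value of joint plunger above 0.0133 m).
It fails at once if the cup is shifted by more than 30 mm (distance of cup from where it was at the start of the episode above 0.03 m).
It fails at once if the dropper is shifted by more than 30 mm (distance of dropper from where it was at the start of the episode above 0.03 m).
It fails at once if the mould is shifted by more than 30 mm (distance of mould from where it was at the start of the episode above 0.03 m).
It also fails if it takes over 67 s, if anything falls off the work surface, if the arm or the gripper's body presses on something with over 40 N, if the wrist force passes 120 N, or if a joint passes its speed limit or range.

ROBOT

A 7-joint arm with a two-finger parallel gripper is mounted at the origin on the work surface. World frame = base frame: x ahead of the robot, y to its left, z up, the work surface at z = 0. Lengths are in m, angles in rad, forces in N, time in s.
With the tool pointing down it reaches from about 0.35 to 0.9 m from the base axis. Payload 8.1 kg.
Tool frame: the origin (TCP) lies where the fingers leave the gripper's body, on its centre line; the fingertips stand 66 mm ahead of it and the grasp point (between the pads) lies 47 mm ahead of it (arm.tip_reach is the distance from the TCP to the fingertips, in m); z points along the fingers, y is the direction in which the jaws open and shut (so a half turn about z gives the same grasp; the last joint's range is limited). The gripper opens to 92 mm and grips with 3 to 60 N. Pads are 19 mm wide; open, the fingers measure 130 mm over their backs; the gripper's body (75 mm by 190 mm) begins 47 mm behind the grasp point.
Start: joints at [1.166, 0.434, 0.025, 1.573, -0.012, 1.134, -0.075], TCP at [0.186, -0.597, 0.292] pointing down, gripper open.
Joint ranges: [-2.62, 2.62], [-0.44, 2.09], [-1.27, 1.32], [0.08, 2.57], [-1.32, 4.46], [0.12, 2], [-2.74, 2.74]. Speed limits (rad/s): [2.22, 2.22, 3.01, 3.01, 3.14, 3.14, 3.14].

INTERFACE

Orientations are given as a rotation vector (axis times angle).
In Python, from cell import arm gives the robot as it stands.
- The arm moves only by the tool carry_out, never from a script. Its argument "plan" is a list of rows, each a list of 5 numbers: the shift along the world's x, y, z in cm, then the turn about the world's z in rad, then the finger opening in cm, from 0 to 9.18. In form: [[tx, ty, tz, spin, fingers], ...]. A call has 1 to 20 rows; each row is the pose to reach, as a shift and turn from the pose measured when the call began; what a row does not reach only later rows make up. A row lasts 1/10 s, in which the tool goes at most 50 mm and 8.59 degrees, less where a joint would pass 70% of its speed; a pose out of reach is approached as far as the arm can. A call with a gripper value outside its range is refused whole. The fingers move at their own pace and stop on an object; "squeeze" is the grip in N (left out, the last holds). Time passes only in rows, so rows that repeat a pose let the fingers close. It gives the time, the measured TCP pose, the force and the opening at its end, in the units of the state.
- arm.observe(): the state, without advancing time (a new reading comes with each control period).
- arm.get_image(name): name is "scene" or "top" or "wrist"; returns (picture, depth): 400x640x3 uint8, red, green, blue; 400x640 float32, m along the optical axis (not along the pixel's ray), 0 where there is no reading.
- arm.get_calibration(name): a dict with "intrinsics" (3x3 intrinsics, pixels), "rvec" (rotation vector, rad) and "tvec" (3), from world to camera coordinates, as OpenCV has them; the wrist camera has in their place "tool_from_camera" (4x4, takes a point from camera to tool coordinates, whose origin is the TCP and whose axes are the flange's). Camera axes: x right, y down, z forward; pixel columns grow to the right and rows downward; lengths in m; the calibration is good to about 2 mm. A picture is of the moment at which its call begins: read the wrist's pose just before it. get_calibration takes no time and is no camera call.
- arm.sign_off(): hands the job in, once; it reports no verdict.
The state is a dict: "clock": time; "joints": joint angles; "dq": joint speeds; "joint_efforts": joint torques, N m; "position": TCP position; "ee_rot": TCP orientation; "force": force on the tool from outside, world axes, zero at the start; "ft_torque": the same for the moment, N m; "width": opening from 0.0 (shut) to 1.0 (fully open).
Only numpy, scipy, OpenCV 4.12 (cv2) and the standard library are available. Lean on these libraries where they do the work, as an engineer would, in place of code of your own. Each camera call takes 0.05 s, during which the arm holds its last target. There are 200 camera calls.

## Working session

There is one attempt and no reset: what is moved stays moved. The work goes in short steps, Python scripts to look and compute and a tool call to move; the robot and the scene stay as the last step left them, time stands still between calls to the robot, and variables do not carry over. Pictures are saved under pics/ and viewed, about 8 in all and at most 12, crops included, and the job is handed in when it is done.

Besides the shell and the picture viewer there is one more tool, called after ">>>" as name([rows], argument=value, ...), one row to a line, values as JSON. carry_out: Moves the arm, as the interface text tells. Its arguments: {"type":"object","properties":{"plan":{"type":"array"},"squeeze":{"type":"number"}},"required":["plan"]}

```bash
mkdir -p pics; cat > h.py <<'E'
import numpy as np, cv2
from cell import arm
def cal(n):
    c=arm.get_calibration(n); K=np.array(c["intrinsics"]); 
    if n=="wrist":
        s=arm.observe(); T=np.eye(4); T[:3,:3]=cv2.Rodrigues(np.array(s["ee_rot"],float))[0]; T[:3,3]=s["position"]
        M=T@np.array(c["tool_from_camera"])
    else:
        W=np.eye(4); W[:3,:3]=cv2.Rodrigues(np.array(c["rvec"],float))[0]; W[:3,3]=np.ravel(c["tvec"]); M=np.linalg.inv(W)
    return K,M   # M: world from cam
def cloud(n):
    K,M=cal(n); im,d=arm.get_image(n)
    v,u=np.mgrid[:400,:640]; p=np.stack([(u-K[0,2])/K[0,0]*d,(v-K[1,2])/K[1,1]*d,d],-1)
    return im,d,p@M[:3,:3].T+M[:3,3],K,M
def ray(K,M,u,v,z):
    r=M[:3,:3]@np.array([(u-K[0,2])/K[0,0],(v-K[1,2])/K[1,1],1]); t=(z-M[2,3])/r[2]; return M[:3,3]+t*r
def save(n,im): cv2.imwrite(n,cv2.cvtColor(im,cv2.COLOR_RGB2BGR))
E
python3 - <<'E'
from h import *
for n in("top","scene"):
    im,d,P,K,M=cloud(n); save(f"pics/{n}0.png",im); np.savez(f"{n}0.npz",im=im,d=d,P=P,K=K,M=M); print(n,M[:3,3],M[:3,2])
s=arm.observe(); print(s)
E
```

```text
top [ 0.29267074 -0.01713113  1.39642678] [ 0.19697825 -0.0123341  -0.98033027]
scene [ 1.21403476 -0.43541218  0.8428657 ] [-0.64110183  0.37069115 -0.67199443]
{'clock': 0.1, 'joints': array([ 1.16642001,  0.43514335,  0.0250171 ,  1.57400159, -0.01158347,
        1.13400409, -0.07507693]), 'dq': array([-4.74157182e-04, -2.20809432e-03, -2.20341148e-04, -2.58077764e-03,
        4.13958784e-04, -5.11839577e-05, -1.47003201e-03]), 'joint_efforts': array([ 3.30166353e-03, -6.69127893e+01,  9.88590494e-01, -3.15143931e+01,
       -6.03026943e-02,  3.73229070e-02,  6.53879169e-05]), 'position': array([ 0.18558189, -0.59642946,  0.29153183]), 'ee_rot': array([-3.10456942e+00, -4.71905423e-01,  5.81624299e-04]), 'force': array([ 0.53837062, -0.2802752 , -0.63046293]), 'ft_torque': array([-0.03698655,  0.00508927,  0.02653314]), 'width': 1.002194644323298}
```

View pics/top0.png

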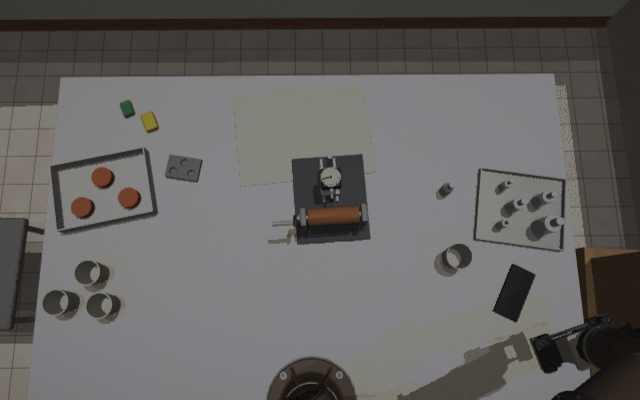

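View pics/scene0.png

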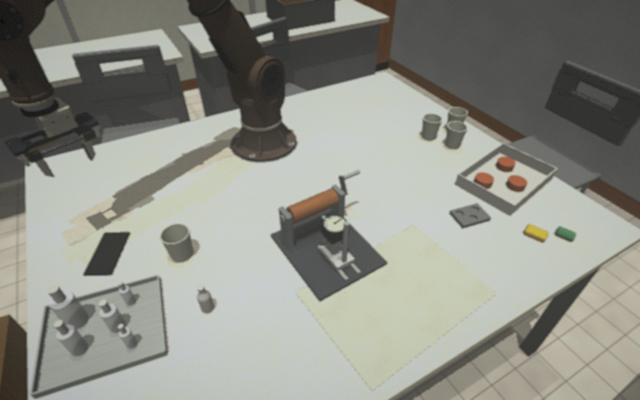

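The top view shows the stand near (333,200): roller at (333,217), dial at (330,177), crank pin at about (283,222), and slideway pointing up the image (world +x). In the scene view the gauge post is at (345,235) and the crank is up. Next I'll fit the stand's pose from depth.

```bash
python3 - <<'E'
from h import *
for n in("top","scene"):
    z=np.load(f"{n}0.npz"); P=z["P"]; im=z["im"].astype(int); K,M=z["K"],z["M"]
    near=(abs(P[...,0]-.45)<.3)&(abs(P[...,1])<.25)&(z["d"]>0)
    rol=near&(im[...,0]-im[...,2]>50)&(P[...,2]>.1)&(P[...,2]<.16)
    q=P[rol]; xy=q[:,:2]; c=xy.mean(0); w,V=np.linalg.eigh(np.cov((xy-c).T)); ax=V[:,1]; ax*=np.sign(ax[1])
    t=(xy-c)@ax; print(n,"roller",len(q),c,ax,"len",t.min(),t.max(),"z",np.percentile(q[:,2],[2,50,98]))
    for nm,lo,hi in(("base",.006,.02),("135",.128,.142),("post",.168,.19),("table",-.01,.005)):
        m=near&(P[...,2]>lo)&(P[...,2]<hi); m2=m
        print(nm,m.sum(),P[m].mean(0),P[m].min(0),P[m].max(0))
    m=(near&(P[...,2]>.007)&(P[...,2]<.02)&(P[...,0]>.3))
    r=cv2.minAreaRect(P[m][:,:2].astype(np.float32)*1000); print(r)
    v,u=np.where(rol); a=max(0,v.min()-70);b=v.max()+40; l=u.min()-50;rr=u.max()+25
    print(n,"crop",l,a); 
    save(f"pics/{n}c.png",cv2.resize(z["im"][a:b,l:rr],None,fx=4.5,fy=4.5,interpolation=cv2.INTER_CUBIC))
E
python3 -c "
import cv2,numpy as np
a=cv2.imread('pics/topc.png');b=cv2.imread('pics/scenec.png');h=max(a.shape[0],b.shape[0]);print(a.shape,b.shape)
f=lambda x:cv2.copyMakeBorder(x,0,h-x.shape[0],0,0,0)
c=np.hstack([f(a),f(b)]);s=min(1,800/c.shape[1],600/c.shape[0]);print(s);cv2.imwrite('pics/c1.png',cv2.convertScaleAbs(cv2.resize(c,None,fx=s,fy=s),alpha=1.6))"
```

```text
top roller 505 [ 0.51723849 -0.06734319] [-0.03639954  0.99933732] len -0.0665655679171909 0.06932867816031002 z [0.13082866 0.13741249 0.14311362]
base 4422 [ 0.57793564 -0.0502731   0.01106876] [ 0.15112452 -0.24743681  0.00600252] [0.74973524 0.24737498 0.01989324]
135 1300 [ 0.54471718 -0.06328995  0.13519495] [ 0.48412349 -0.15845602  0.12800091] [0.66458234 0.04545309 0.14198952]
post 24 [ 0.66651133 -0.05660213  0.17610608] [ 0.65997516 -0.06341571  0.16896779] [ 0.67455206 -0.04960379  0.17980008]
table 26130 [ 0.40232063  0.01391411 -0.00067919] [ 0.15002519 -0.249993   -0.00999684] [0.74999303 0.24999663 0.00499839]
((523.3663940429688, 0.6213531494140625), (442.42681884765625, 487.8769226074219), 0.953970193862915)
top crop 259 137
scene roller 578 [ 0.52869789 -0.06673115] [-0.04669578  0.99890916] len -0.06976773348713097 0.07150737390096527 z [0.12246996 0.13519216 0.14026335]
base 4147 [ 0.61631652 -0.07794986  0.01139914] [ 0.45512551 -0.18030513  0.00609227] [0.74826847 0.15657642 0.01999465]
135 1107 [ 0.55773491 -0.06684434  0.13500313] [ 0.48508037 -0.16132533  0.1280014 ] [0.67920209 0.04477301 0.14193335]
post 34 [ 0.67265193 -0.05896333  0.17488773] [ 0.66356504 -0.06414429  0.16833517] [ 0.67840581 -0.05172382  0.17969009]
table 15335 [ 0.47068032 -0.00682407 -0.00061085] [ 0.15011379 -0.24999058 -0.00788713] [0.74999464 0.24999799 0.0049818 ]
((606.9690551757812, -43.08638000488281), (299.636962890625, 258.1859130859375), 3.6486899852752686)
scene crop 239 119
(549, 558, 3) (616, 554, 3)
0.7194244604316546
```

View pics/c1.png

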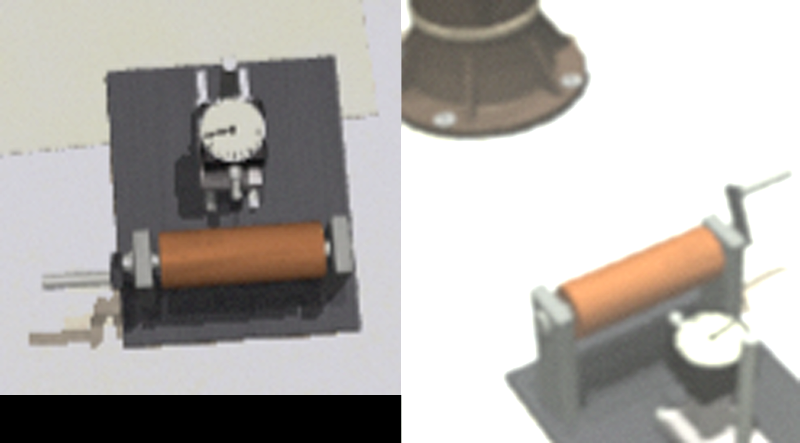

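```bash
cat >> h.py <<'E'
def rel(P,o,yaw):
    c,s=np.cos(yaw),np.sin(yaw); D=P-np.array([o[0],o[1],0]); return np.stack([c*D[...,0]+s*D[...,1],-s*D[...,0]+c*D[...,1],D[...,2]],-1)
E
python3 - <<'E'
from h import *
for n in("top","scene"):
    z=np.load(f"{n}0.npz"); P=z["P"]; im=z["im"].astype(int); K,M=z["K"],z["M"]
    S=rel(P,(.523,-.067),.042); ok=z["d"]>0
    b=ok&(abs(S[...,2]-.012)<.006)&(im.max(-1)<75)&(S[...,0]>-.08)&(S[...,0]<.22)&(abs(S[...,1])<.14)
    b=cv2.morphologyEx(b.astype(np.uint8),cv2.MORPH_OPEN,np.ones((3,3)))>0
    r=cv2.minAreaRect((P[b][:,:2]*1000).astype(np.float32)); print(n,"base",b.sum(),r)
    for s in(1,-1):
        m=ok&(abs(S[...,2]-.135)<.005)&(s*S[...,1]>.073)&(s*S[...,1]<.1)&(abs(S[...,0])<.035)
        q=P[m]; print("upright",s,len(q),q.mean(0),S[m].min(0),S[m].max(0))
    m=ok&(S[...,2]>.165)&(abs(S[...,0]-.147)<.03)&(abs(S[...,1])<.03); print("post",S[m].mean(0),S[m].min(0),S[m].max(0))
    m=ok&(S[...,2]>.125)&(S[...,1]>.1)&(S[...,1]<.19)&(abs(S[...,0])<.06); q=S[m];print("pin",len(q))
    for lo in(.1,.115,.13,.145,.16): k=q[(q[:,1]>lo)&(q[:,1]<=lo+.015)]; print(lo,len(k),k.mean(0) if len(k) else 0)
E
```

```text
top base 3681 ((586.5157470703125, -60.45780944824219), (264.9254455566406, 218.52793884277344), 3.318476438522339)
upright 1 97 [0.50994245 0.01872953 0.13432743] [-0.03384745  0.07890427  0.13078663] [0.0147165  0.09390025 0.13945642]
upright -1 97 [ 0.51918257 -0.15028355  0.13417287] [-0.03211348 -0.09115075  0.13007288] [ 0.01709571 -0.0748555   0.13935296]
post [0.1438355  0.00463491 0.17567135] [ 0.13736385 -0.00250213  0.16523778] [0.15191628 0.01134678 0.17980008]
pin 128
0.1 38 [-0.02476415  0.10843837  0.1533796 ]
0.115 25 [-0.02813526  0.12228278  0.15556528]
0.13 25 [-0.02857581  0.13722866  0.15446347]
0.145 22 [-0.02931762  0.15221572  0.15616243]
0.16 18 [-0.02889246  0.16544797  0.1547555 ]
scene base 444 ((500.61358642578125, -62.139869689941406), (60.123653411865234, 156.81222534179688), 7.0699968338012695)
upright 1 72 [0.51435736 0.0165413  0.13353855] [-0.03413503  0.07615966  0.13026155] [0.01874059 0.09332333 0.13709455]
upright -1 85 [ 0.52617443 -0.15279941  0.13366279] [-0.02935386 -0.09341694  0.13041681] [ 0.02256397 -0.07739042  0.13711851]
post [0.14983376 0.00155606 0.17396583] [ 0.14082565 -0.00362967  0.16530002] [0.15562605 0.00920159 0.17969009]
pin 145
0.1 76 [-0.01645877  0.10488081  0.14396109]
0.115 19 [-0.02183928  0.1218918   0.15390284]
0.13 20 [-0.02228192  0.13760899  0.1534353 ]
0.145 19 [-0.02251756  0.15234014  0.15320941]
0.16 11 [-0.02273167  0.16443019  0.15348043]
```

Stand fit: origin about (0.517, -0.067), yaw about 0.058. The base measures 265x219 and the upright spacing is 169 mm, both matching the sheet. Post at about (0.668, -0.058). I'll move above the post.

>>> carry_out([
  [48.2,53.9,0,-0.245,9],
  [48.2,53.9,0,-0.245,9],
  [48.2,53.9,0,-0.245,9],
  [48.2,53.9,0,-0.245,9],
  [48.2,53.9,0,-0.245,9],
  [48.2,53.9,0,-0.245,6],
  [48.2,53.9,0,-0.245,6],
  [48.2,53.9,0,-0.245,6],
  [48.2,53.9,0,-0.245,6],
  [48.2,53.9,0,-0.245,6],
  [48.2,53.9,0,-0.245,6],
  [48.2,53.9,0,-0.245,6],
  [48.2,53.9,0,-0.245,6],
  [48.2,53.9,0,-0.245,6],
  [48.2,53.9,0,-0.245,6],
  [48.2,53.9,0,-0.245,6],
  [48.2,53.9,0,-0.245,6],
  [48.2,53.9,0,-0.245,6],
])

```text
clock: 1.9
position: [0.6669, -0.0592, 0.2913]
ee_rot: [-3.14, -0.086, 0.002]
force: [0.3, -0.6, -0.1]
width: 0.65
```

```bash
python3 - <<'E'
from h import *
im,d,P,K,M=cloud("wrist"); s=arm.observe(); print(s["position"],s["ee_rot"],s["width"],s["force"])
a=im; im2,_=arm.get_image("top"); b=cv2.resize(im2[130:250,260:400],(840,720))
np.savez("w1.npz",im=im,d=d,P=P,K=K,M=M)
c=np.hstack([cv2.resize(a,(400,250)),cv2.resize(im2[130:250,260:400],(400,343))[:250]]);save("pics/w1.png",cv2.resize(a,(640,400)))
h=P[...,2]; m=(d>0)&(h>.168)&(h<.19); print(m.sum(),P[m].mean(0),P[m].min(0),P[m].max(0)); R=cv2.Rodrigues(s["ee_rot"])[0]; print(R)
E
```

```text
[ 0.66688128 -0.05938329  0.29152096] [-3.14001888e+00 -8.52994056e-02  1.16323917e-03] 0.6532787346023634 [0.3312847  0.36486454 0.1891631 ]
463 [ 0.67213129 -0.05747311  0.17708104] [ 0.66401754 -0.06450052  0.16831236] [ 0.67789863 -0.05070074  0.17990241]
[[ 9.98524912e-01  5.42902778e-02 -7.51640175e-04]
 [ 5.42905853e-02 -9.98525101e-01  3.94919631e-04]
 [-7.29091285e-04 -4.35144075e-04 -9.99999640e-01]]
```

View pics/w1.png

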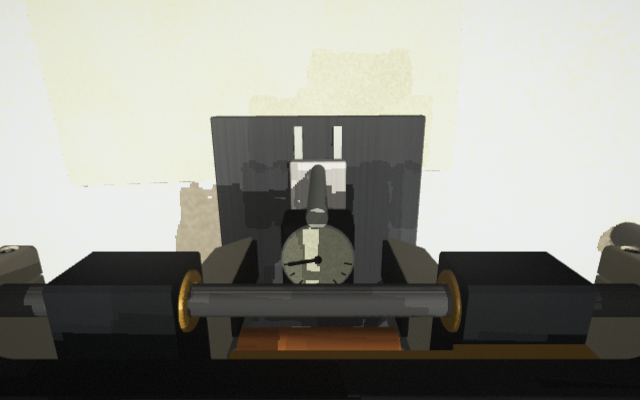

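>>> carry_out([
  [0.4,0.2,-2,0,6],
  [0.4,0.2,-5,0,6],
  [0.4,0.2,-7.9,0,6],
  [0.4,0.2,-7.9,0,6],
  [0.4,0.2,-7.9,0,3],
  [0.4,0.2,-7.9,0,1],
  [0.4,0.2,-7.9,0,1],
  [0.4,0.2,-7.9,0,1],
  [0.4,0.2,-7.9,0,1],
  [0.4,0.2,-7.9,0,1],
], squeeze=30)

```text
clock: 3.0
position: [0.671, -0.0572, 0.213]
ee_rot: [-3.14, -0.085, -0.0]
force: [-0.3, -0.1, -0.9]
width: 0.185
```

```bash
python3 - <<'E'
from h import *
s=arm.observe(); print(s["position"],s["ee_rot"],s["width"],s["force"])
im,d,P,K,M=cloud("wrist"); S,_=arm.get_image("scene"); T,_=arm.get_image("top")
c=np.hstack([cv2.resize(im[150:400,190:450],(416,400)),cv2.resize(T[150:210,300:360],(400,400),interpolation=cv2.INTER_CUBIC)])
save("pics/w2.png",cv2.resize(c,(800,392)))
E
```

```text
[ 0.67104964 -0.05722248  0.21303624] [-3.13989190e+00 -8.54707437e-02 -1.07838718e-04] 0.18475364901975544 [-0.27867407 -0.10541808 -0.88539363]
```

View pics/w2.png

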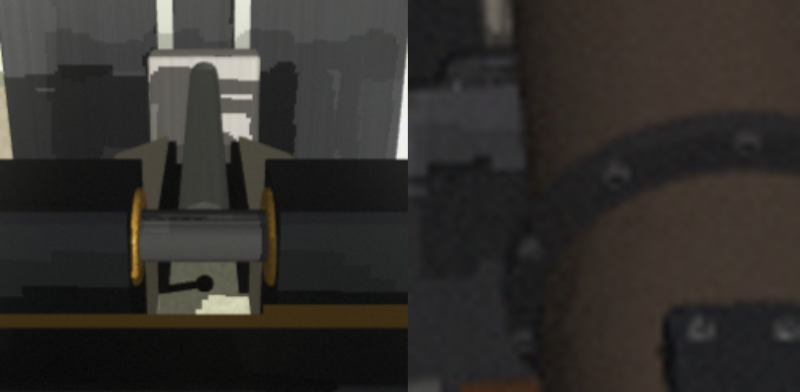

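Gripper is on the post at about (0.671, -0.057); the needle is visible between the fingers, resting near 0. I'll finish closing and slide 20 mm.

>>> carry_out([
  [0,0,0,0,1],
  [0,0,0,0,1],
  [0,0,0,0,1],
  [-0.5,-0.03,0,0,1],
  [-1,-0.06,0,0,1],
  [-1.5,-0.09,0,0,1],
  [-2,-0.12,0,0,1],
  [-2,-0.12,0,0,1],
  [-2,-0.12,0,0,1],
], squeeze=30)

```text
clock: 4.05
position: [0.6521, -0.0585, 0.2129]
ee_rot: [-3.14, -0.085, -0.004]
force: [6.3, -0.2, -3.7]
width: 0.147
```

```bash
cat >> h.py <<'E'
def needle(im):
    # wrist view, gauge gripped: crop around dial between fingers
    return cv2.resize(im[315:360,280:362],None,fx=8,fy=8,interpolation=cv2.INTER_CUBIC)
E
python3 - <<'E'
from h import *
s=arm.observe(); print(s["position"],s["ee_rot"],s["width"],s["force"])
im,d,P,K,M=cloud("wrist"); save("pics/w3.png",needle(im)); save("w3f.png",im)
T,dT,PT,_,_=cloud("scene"); save("pics/s3.png",cv2.resize(T[190:270,270:390],(780,520),interpolation=cv2.INTER_CUBIC))
E
```

```text
[ 0.65205993 -0.05853691  0.21293716] [-3.13993931 -0.0853098  -0.00387347] 0.14735832447011118 [ 6.26624264 -0.23328136 -3.72551049]
```

View pics/w3.png

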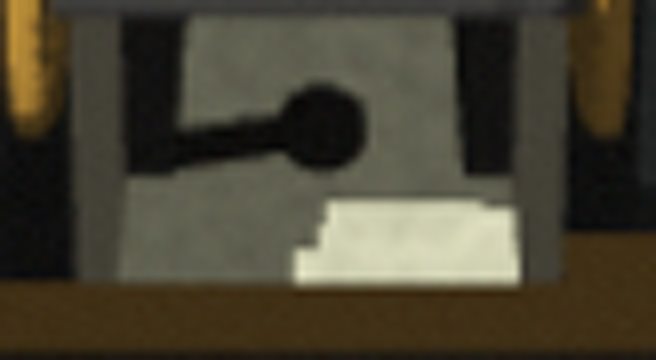

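```bash
cat >> h.py <<'E'
def nangle(im,K,M,seed,zd=.138,r=34,th=28,yaw=.058):
    """needle swing from image; seed=hub pixel. returns swing, hub world"""
    g=im.max(-1); b=(g<th).astype(np.uint8)
    h,w=b.shape; v,u=np.where(b)
    W=np.array([ray(K,M,a,c,zd) for a,c in zip(u,v) if abs(a-seed[0])<80 and abs(c-seed[1])<60])
    hub=ray(K,M,*seed,zd); D=W-hub; 
    k=np.hypot(D[:,0],D[:,1])<.0035; hub=W[k].mean(0) if k.any() else hub; D=W-hub; rr=np.hypot(D[:,0],D[:,1])
    k=(rr>.0055)&(rr<.012); D=D[k]; a=np.arctan2(D[:,1],D[:,0])-yaw
    return a,hub,len(a)
def swing(im,K,M,seed,**k):
    a,hub,n=nangle(im,K,M,seed,**k); hist=((a-(np.pi-1.4)+1)%(2*np.pi))-1
    hh,e=np.histogram(hist,bins=36,range=(-1,4.3)); i=hh.argmax(); c=(e[i]+e[i+1])/2
    s=hist[abs(hist-c)<.35]; return s.mean(),hub,len(s),n,hh
E
python3 - <<'E'
from h import *
im,d,P,K,M=cloud("wrist"); h=swing(im,K,M,(320,331)); print(h)
s=arm.observe(); print(s["position"],"hub stand",rel(h[1],(.517,-.067),.058),"tcp",rel(s["position"],(.517,-.067),.058))
E
```

```text
(np.float64(-0.07655185277088439), array([ 0.60478663, -0.06128021,  0.138     ]), 64, 132, array([ 0,  1,  5,  8, 11, 14, 23, 16,  1,  0,  0,  0,  0,  0,  0,  0,  0,
        0,  0,  0,  0,  0,  0,  0,  0,  8, 10, 10,  8, 10,  6,  1,  0,  0,
        0,  0]))
[ 0.65209144 -0.05844628  0.21294799] hub stand [0.08797058 0.0006214  0.138     ] tcp [0.13536011 0.00070842 0.21294799]
```

>>> carry_out([
  [-0.3,-0.02,0,0,1],
  [-0.6,-0.03,0,0,1],
  [-0.7,-0.04,0,0,1],
  [-0.7,-0.04,0,0,1],
])

```text
clock: 4.6
position: [0.6467, -0.0588, 0.213]
ee_rot: [-3.14, -0.086, -0.01]
force: [8.7, 0.1, -5.1]
width: 0.145
```

```bash
python3 - <<'E'
from h import *
im,d,P,K,M=cloud("wrist"); h=swing(im,K,M,(320,331)); print(h)
s=arm.observe(); print(s["position"],s["force"],"hub",rel(h[1],(.517,-.067),.058),"tcp",rel(s["position"],(.517,-.067),.058))
cv2.imwrite("w4.png",needle(im))
E
```

```text
(np.float64(-0.045863951228883294), array([ 0.59958481, -0.06163116,  0.138     ]), 65, 133, array([ 0,  1,  5,  7, 10,  9, 25, 21,  2,  0,  0,  0,  0,  0,  0,  0,  0,
        0,  0,  0,  0,  0,  0,  0,  0,  7, 12,  8,  9, 10,  6,  1,  0,  0,
        0,  0]))
[ 0.64672799 -0.05878995  0.21296587] [ 8.56881861 -0.10657893 -5.77552877] hub [0.08275716 0.00057258 0.138     ] tcp [0.12998577 0.00067624 0.21296587]
```

>>> carry_out([
  [-0.3,-0.02,0,0,1],
  [-0.6,-0.03,0,0,1],
  [-0.6,-0.03,0,0,1],
])

```text
clock: 4.95
position: [0.6425, -0.059, 0.213]
ee_rot: [-3.14, -0.086, -0.017]
force: [9.2, -0.9, -6.8]
width: 0.145
```

```bash
python3 - <<'E'
from h import *
im,d,P,K,M=cloud("wrist"); h=swing(im,K,M,(320,331)); print(h)
s=arm.observe(); print(s["position"],s["force"],"hub",rel(h[1],(.517,-.067),.058),"tcp",rel(s["position"],(.517,-.067),.058))
cv2.imwrite("w4.png",needle(im))
E
```

```text
(np.float64(0.8129196591551131), array([ 0.59554134, -0.0619076 ,  0.138     ]), 43, 137, array([ 0,  1,  4,  9,  8,  9,  7,  2,  0,  0,  0, 15, 23,  5,  0,  0,  0,
        0,  0,  0,  0,  0,  0,  0,  0,  7,  9, 12,  8,  9,  7,  2,  0,  0,
        0,  0]))
[ 0.64251826 -0.05900526  0.21299853] [ 9.37257885 -0.36272746 -6.84909123] hub [0.07870447 0.00053099 0.138     ] tcp [0.12577064 0.00070531 0.21299853]
```

>>> carry_out([
  [-0.2,-0.01,0,0,1],
  [-0.4,-0.02,0,0,1],
  [-0.4,-0.02,0,0,1],
  [-0.4,-0.02,0,0,1],
])

```text
clock: 5.4
position: [0.6405, -0.0592, 0.213]
ee_rot: [-3.14, -0.086, -0.023]
force: [10.2, -0.8, -7.4]
width: 0.146
```

```bash
python3 - <<'E'
from h import *
im,d,P,K,M=cloud("wrist"); h=swing(im,K,M,(320,331)); print(h)
s=arm.observe(); print(s["position"],s["force"],"hub",rel(h[1],(.517,-.067),.058),"tcp",rel(s["position"],(.517,-.067),.058))
save("pics/w4.png",needle(im))
E
```

```text
(np.float64(1.1625225966544512), array([ 0.59387444, -0.06210411,  0.138     ]), 37, 130, array([ 0,  1,  5,  8,  9,  8,  8,  0,  0,  0,  0,  0,  0,  3, 23, 11,  0,
        0,  0,  0,  0,  0,  0,  0,  0,  6, 10, 10, 10,  8,  8,  2,  0,  0,
        0,  0]))
[ 0.64048681 -0.05915245  0.21298561] [10.53017853  0.04525439 -7.15691169] hub [0.07702898 0.00043144 0.138     ] tcp [0.12373406 0.00067614 0.21298561]
```

View pics/w4.png

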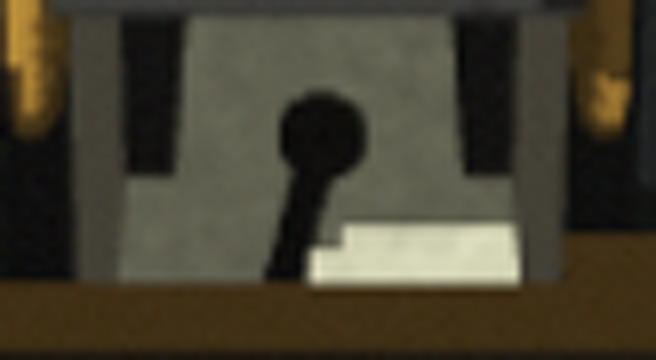

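Needle at about 1.16 rad (5.8 mm), pointing a little left of the roller direction; about 1 mm more to go.

>>> carry_out([
  [-0.15,-0.01,0,0,1],
  [-0.3,-0.02,0,0,1],
  [-0.3,-0.02,0,0,1],
  [-0.3,-0.02,0,0,1],
])

```text
clock: 5.85
position: [0.6395, -0.0592, 0.213]
ee_rot: [-3.139, -0.086, -0.03]
force: [10.5, 0.2, -7.4]
width: 0.142
```

```bash
python3 - <<'E'
from h import *
im,d,P,K,M=cloud("wrist"); h=swing(im,K,M,(320,331)); print(h[:4])
s=arm.observe(); print(s["position"],s["force"],"hub",rel(h[1],(.517,-.067),.058),"tcp",rel(s["position"],(.517,-.067),.058))
E
```

```text
(np.float64(1.322764137601686), array([ 0.59313731, -0.06214656,  0.138     ]), 35, 125)
[ 0.63948114 -0.05920069  0.21301203] [10.55792247  0.01497706 -7.10488523] hub [0.07629063 0.00043179 0.138     ] tcp [0.12272729 0.00068627 0.21301203]
```

6.6–6.9 mm in, as wanted. I'll release, rise, and check from above.

>>> carry_out([
  [0,0,0,0,4],
  [0,0,0,0,6],
  [0,0,0,0,6],
  [0,0,0,0,6],
  [0,0,0,0,6],
  [0,0,3,0,6],
  [0,0,7,0,6],
  [0,0,10,0,6],
  [0,0,10,0,6],
])

```text
clock: 6.8
position: [0.6413, -0.0591, 0.3182]
ee_rot: [-3.14, -0.086, -0.043]
force: [0.4, 0.4, -0.3]
width: 0.655
```

```bash
python3 - <<'E'
from h import *
im,d,P,K,M=cloud("wrist"); s=arm.observe(); print(s["position"],s["ee_rot"],s["force"])
# predicted hub pixel
X=np.linalg.inv(M)@np.array([.5931,-.0621,.138,1]); uv=(K@(X[:3]/X[2]))[:2]; print(uv)
h=swing(im,K,M,uv,th=28); print(h)
u,v=uv.astype(int); save("pics/w5.png",cv2.resize(im[max(0,v-70):v+60,u-90:u+90],None,fx=4,fy=4,interpolation=cv2.INTER_CUBIC))
z=(d>0)
S=rel(P,(.517,-.067),.058); r=z&(abs(S[...,1])<.06)&(abs(S[...,0])<.04)&(S[...,2]>.1)&(S[...,2]<.15)
q=S[r]; rad=np.hypot(q[:,0],q[:,2]-.115); th=np.arctan2(q[:,0],q[:,2]-.115)
for a in np.arange(-1.6,1.7,.2):
    k=abs(th-a)<.1; print(round(a,1),k.sum(),np.round(np.median(rad[k])*1000,1) if k.sum() else 0)
E
```

```text
[ 0.64037993 -0.05918189  0.31547569] [-3.13954808 -0.08619852 -0.03729632] [ 0.75465804 -0.47616917 -1.43659737]
[319.45190237 257.07855215]
(np.float64(1.3038956110489124), array([ 0.59289028, -0.06210866,  0.138     ]), 14, 14, array([ 0,  0,  0,  0,  0,  0,  0,  0,  0,  0,  0,  0,  0,  0,  1, 10,  3,
        0,  0,  0,  0,  0,  0,  0,  0,  0,  0,  0,  0,  0,  0,  0,  0,  0,
        0,  0]))
-1.6 0 0
-1.4 0 0
-1.2 0 0
-1.0 0 0
-0.8 54 24.4
-0.6 244 24.3
-0.4 380 24.5
-0.2 515 24.5
-0.0 669 24.8
0.2 699 24.8
0.4 787 25.1
0.6 828 25.2
0.8 244 25.3
1.0 0 0
1.2 0 0
1.4 0 0
1.6 0 0
```

View pics/w5.png

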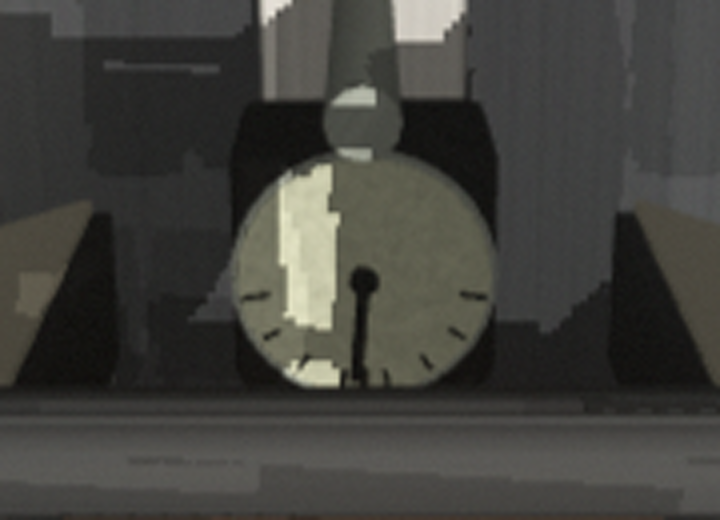

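Needle points squarely at the roller after release. From the depth profile there's no ridge in the visible top arc (-0.8 to 0.8 rad), so turning negative is the shorter way to it. Next I'll check the camera mounting before choosing the wrist spin.

```bash
python3 - <<'E'
from h import *
print(np.round(arm.get_calibration("wrist")["tool_from_camera"],3)); s=arm.observe(); print(s["joints"],s["clock"])
E
```

```text
[[ 0.001 -0.96  -0.281  0.077]
 [ 1.     0.001 -0.     0.   ]
 [ 0.    -0.281  0.96  -0.093]
 [ 0.     0.     0.     1.   ]]
[ 0.11168781  0.44462846 -0.15181554  1.50008348  0.06969583  1.17841893
 -1.56660782] 6.85
```

>>> carry_out([
  [-3,3,0,0.15,6],
  [-6,6,0,0.3,6],
  [-9,9,0,0.45,6],
  [-12,12,0,0.6,6],
  [-15,14.1,-1,0.75,6],
  [-15,14.1,-1,0.9,6],
  [-15,14.1,-1,1.05,6],
  [-15,14.1,-1,1.2,6],
  [-15,14.1,-1,1.35,6],
  [-15,14.1,-1,1.5,6],
  [-15,14.1,-1,1.574,6],
  [-15,14.1,-1,1.574,6],
])

```text
clock: 8.05
position: [0.4898, 0.0815, 0.3043]
ee_rot: [-2.142, -2.272, -0.023]
force: [0.4, 0.7, -0.1]
width: 0.656
```

```bash
python3 - <<'E'
from h import *
im,d,P,K,M=cloud("wrist"); s=arm.observe(); print(s["position"],s["ee_rot"]); print(s["joints"])
print(cv2.Rodrigues(s["ee_rot"])[0])
S=rel(P,(.517,-.067),.058)
m=(d>0)&(S[...,2]>.125)&(S[...,2]<.2)&(S[...,1]>.1)&(S[...,1]<.19)&(abs(S[...,0])<.07); q=S[m]
for lo in(.115,.13,.145,.16): k=q[(q[:,1]>lo)&(q[:,1]<=lo+.015)]; print(lo,len(k),k.mean(0) if len(k) else 0,k.min(0) if len(k) else 0,k.max(0) if len(k) else 0)
save("pics/w6.png",im)
E
```

```text
[0.48988857 0.08153918 0.30450323] [-2.14550648 -2.26937117 -0.02353275]
[ 0.17087014  0.2652117  -0.52622952  1.8278602   0.12325215  1.0812039
 -0.34153134]
[[-0.05603164  0.99842424 -0.00307969]
 [ 0.99814568  0.05608895  0.0236481 ]
 [ 0.02378357 -0.00174894 -0.9997156 ]]
0.115 306 [-0.01703098  0.1225156   0.15597285] [-0.02259262  0.11504838  0.15172209] [-0.01145951  0.12994468  0.15839399]
0.13 315 [-0.01711304  0.1375407   0.15600256] [-0.02256531  0.13002049  0.15151699] [-0.01157562  0.1449096   0.15864641]
0.145 328 [-0.01704708  0.15265079  0.15593455] [-0.02251047  0.14501887  0.14998621] [-0.01099869  0.15999918  0.15894031]
0.16 265 [-0.0168366   0.16550783  0.15523706] [-0.02247263  0.16003974  0.14683445] [-0.0110496   0.16975694  0.15880168]
```

View pics/w6.png

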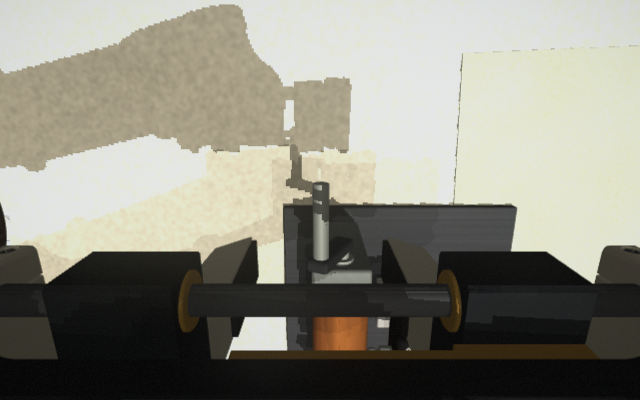

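Pin at stand x = -17 mm, top z about 158 mm, so the crank is near -0.44 rad. Descend and grip.

>>> carry_out([
  [0.1,-0.1,-4,0,6],
  [0.1,-0.1,-8,0,6],
  [0.1,-0.1,-10.6,0,5],
  [0.1,-0.1,-10.6,0,3],
  [0.1,-0.1,-10.6,0,0.5],
  [0.1,-0.1,-10.6,0,0.5],
  [0.1,-0.1,-10.6,0,0.5],
  [0.1,-0.1,-10.6,0,0.5],
  [0.1,-0.1,-10.6,0,0.5],
  [0.1,-0.1,-10.6,0,0.5],
  [0.1,-0.1,-10.6,0,0.5],
], squeeze=20)

```text
clock: 9.2
position: [0.4908, 0.0806, 0.1993]
ee_rot: [-2.146, -2.27, -0.024]
force: [-3.3, -0.7, 6.6]
width: 0.126
```

```bash
python3 - <<'E'
from h import *
im,d,P,K,M=cloud("wrist"); s=arm.observe(); print(s["position"],s["ee_rot"],s["width"],s["force"]); g=s["position"]+.047*cv2.Rodrigues(s["ee_rot"])[0][:,2]; r=rel(g,(.517,-.067),.058); print("grasp",r,np.arctan2(r[0],r[2]-.115))
S,dS,PS,KS,MS=cloud("scene"); T,dT,PT,KT,MT=cloud("top")
def crop(I,K,M,w):
    X=np.linalg.inv(M)@np.array([.593,-.062,.138,1]); u,v=(K@(X[:3]/X[2]))[:2].astype(int); print(u,v)
    return cv2.resize(I[v-w:v+w,u-w:u+w],(390,390),interpolation=cv2.INTER_CUBIC)
save("pics/s7.png",np.hstack([crop(S,KS,MS,30),crop(T,KT,MT,30)]))
E
```

```text
[0.49080399 0.08058902 0.1992785 ] [-2.14594189 -2.26961323 -0.02374161] 0.1204136214413908 [-3.48004877 -0.96555784  8.34099858]
grasp [-0.01765676  0.14996528  0.15229155] -0.4422065465779116
327 215
331 186
```

View pics/s7.png

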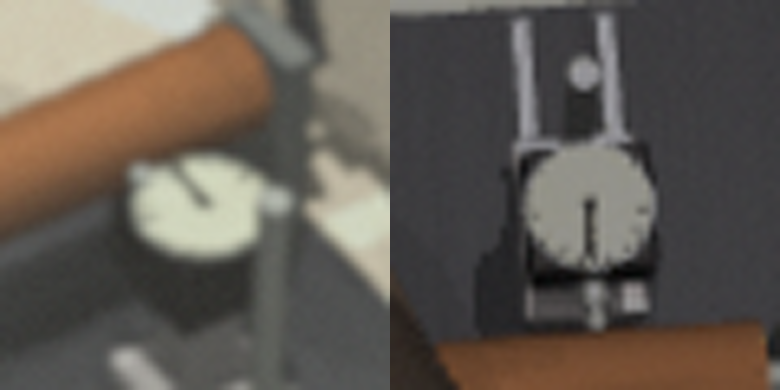

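The top view shows the whole dial with the needle pointing squarely down at the roller, so it works as the readout while cranking. I'll write a needle reader and a row generator.

```bash
cat >> h.py <<'E'
HUB=np.array([.593,-.062,.1375]); YAW=.058
def read(n):
    K,M=cal(n); im,_=arm.get_image(n)
    g=cv2.cvtColor(im,cv2.COLOR_RGB2GRAY).astype(np.float32)
    W=np.linalg.inv(M)
    def samp(hub,a,r):
        X=np.stack([hub[0]+r*np.cos(a),hub[1]+r*np.sin(a),np.full_like(a+r,hub[2])],-1)@W[:3,:3].T+W[:3,3]
        return cv2.remap(g,(K[0,0]*X[...,0]/X[...,2]+K[0,2]).astype(np.float32),(K[1,1]*X[...,1]/X[...,2]+K[1,2]).astype(np.float32),cv2.INTER_LINEAR)
    sw=np.arange(-.3,3.2,.02); A=(np.pi-1.4+sw+YAW)[:,None]; R=np.linspace(.004,.019,16)[None]
    best=None
    for dx in np.arange(-4,4.1,1)/1000:
        for dy in np.arange(-4,4.1,1)/1000:
            h=HUB+[dx,dy,0]; m=samp(h,A,R).mean(1); i=m.argmin()
            if best is None or m[i]<best[0]: best=(m[i],sw[i],dx,dy,np.median(m))
    return best
def grasp():
    s=arm.observe(); g=s["position"]+.047*cv2.Rodrigues(s["ee_rot"])[0][:,2]; r=rel(g,(.517,-.067),YAW)
    print("clk",round(s["clock"],2),"g",np.round(r*1000,1),"th",round(float(np.arctan2(r[0],r[2]-.1155)),3),"f",np.round(s["force"],1),"w",round(s["width"],3)); return r
def rows(to,n):
    r=grasp(); t0=np.arctan2(r[0],r[2]-.1155); t0=t0-2*np.pi if t0-to>np.pi else t0+2*np.pi if to-t0>np.pi else t0
    for t in np.append(np.linspace(t0,to,n+1)[1:],to):
        dx=.0405*np.sin(t)-r[0]; dz=.1155+.0405*np.cos(t)-r[2]; print([round(100*dx*np.cos(YAW),2),round(100*dx*np.sin(YAW),2),round(100*dz,2),0,.5],end=", ")
    print()
E
python3 - <<'E'
from h import *
print(read("top"),read("scene")); rows(-1.35,8)
E
```

```text
(np.float32(62.288147), np.float64(1.3600000000000014), np.float64(0.002), np.float64(0.002), np.float32(141.5932)) (np.float32(142.02325), np.float64(1.3200000000000014), np.float64(-0.004), np.float64(0.0), np.float32(198.50085))
clk 9.45 g [-17.7 149.9 152.3] th -0.448 f [-2.7 -0.7  7.4] w 0.119
[np.float64(-0.39), np.float64(-0.02), np.float64(-0.25), 0, 0.5], [np.float64(-0.76), np.float64(-0.04), np.float64(-0.51), 0, 0.5], [np.float64(-1.1), np.float64(-0.06), np.float64(-0.82), 0, 0.5], [np.float64(-1.4), np.float64(-0.08), np.float64(-1.16), 0, 0.5], [np.float64(-1.66), np.float64(-0.1), np.float64(-1.53), 0, 0.5], [np.float64(-1.88), np.float64(-0.11), np.float64(-1.93), 0, 0.5], [np.float64(-2.06), np.float64(-0.12), np.float64(-2.35), 0, 0.5], [np.float64(-2.18), np.float64(-0.13), np.float64(-2.79), 0, 0.5], [np.float64(-2.18), np.float64(-0.13), np.float64(-2.79), 0, 0.5],
```

Baseline swing is about 1.35 on both cameras. Start turning.

>>> carry_out([
  [-0.4,0,-0.2,0,0.5],
  [-0.8,0,-0.5,0,0.5],
  [-1.1,-0.1,-0.8,0,0.5],
  [-1.4,-0.1,-1.2,0,0.5],
  [-1.7,-0.1,-1.5,0,0.5],
  [-1.9,-0.1,-1.9,0,0.5],
  [-2.1,-0.1,-2.3,0,0.5],
  [-2.2,-0.1,-2.8,0,0.5],
  [-2.2,-0.1,-2.8,0,0.5],
])

```text
clock: 10.35
position: [0.4697, 0.0794, 0.1717]
ee_rot: [-2.147, -2.27, -0.026]
force: [3.3, -1.2, -2.5]
width: 0.122
```

```bash
python3 - <<'E'
from h import *
print(read("top")); rows(-1.85,5)
E
```

```text
(np.float32(62.22284), np.float64(1.3600000000000014), np.float64(0.002), np.float64(0.002), np.float32(141.05658))
clk 10.4 g [-38.7 150.  124.7] th -1.337 f [ 3.4 -1.3 -1.7] w 0.119
[np.float64(-0.14), np.float64(-0.01), np.float64(-0.39), 0, 0.5], [np.float64(-0.18), np.float64(-0.01), np.float64(-0.81), 0, 0.5], [np.float64(-0.17), np.float64(-0.01), np.float64(-1.22), 0, 0.5], [np.float64(-0.12), np.float64(-0.01), np.float64(-1.63), 0, 0.5], [np.float64(-0.02), np.float64(-0.0), np.float64(-2.04), 0, 0.5], [np.float64(-0.02), np.float64(-0.0), np.float64(-2.04), 0, 0.5],
```

>>> carry_out([
  [-0.15,0,-0.4,0,0.5],
  [-0.2,0,-0.8,0,0.5],
  [-0.15,0,-1.2,0,0.5],
  [-0.1,0,-1.6,0,0.5],
  [0,0,-2.0,0,0.5],
  [0,0,-2.0,0,0.5],
])

```text
clock: 11.0
position: [0.4681, 0.0792, 0.1511]
ee_rot: [-2.146, -2.269, -0.022]
force: [-4.8, -0.3, -1.1]
width: 0.121
```

```bash
python3 - <<'E'
from h import *
print(read("top")); rows(-2.3,5)
E
```

```text
(np.float32(78.583496), np.float64(1.960000000000002), np.float64(0.002), np.float64(0.004), np.float32(141.91406))
clk 11.05 g [-40.4 149.9 104.2] th -1.844 f [-4.7 -1.5 -1.8] w 0.126
[np.float64(0.25), np.float64(0.01), np.float64(-0.31), 0, 0.5], [np.float64(0.4), np.float64(0.02), np.float64(-0.65), 0, 0.5], [np.float64(0.58), np.float64(0.03), np.float64(-0.97), 0, 0.5], [np.float64(0.78), np.float64(0.05), np.float64(-1.28), 0, 0.5], [np.float64(1.02), np.float64(0.06), np.float64(-1.57), 0, 0.5], [np.float64(1.02), np.float64(0.06), np.float64(-1.57), 0, 0.5],
```

The needle has swung up to 1.96; on the ridge. Smaller steps now.

>>> carry_out([
  [0.15,0,-0.2,0,0.5],
  [0.25,0,-0.4,0,0.5],
  [0.25,0,-0.4,0,0.5],
  [0.25,0,-0.4,0,0.5],
])

```text
clock: 11.45
position: [0.469, 0.0793, 0.1467]
ee_rot: [-2.144, -2.268, -0.018]
force: [-5.8, 1.3, 0.5]
width: 0.121
```

```bash
python3 - <<'E'
from h import *
print(read("top")); print(read("scene")); rows(-2.05,1); rows(-2.15,2)
E
```

```text
(np.float32(78.56531), np.float64(2.1200000000000023), np.float64(0.001), np.float64(0.004), np.float32(140.85364))
(np.float32(142.90039), np.float64(2.3200000000000025), np.float64(0.002), np.float64(0.004), np.float32(198.14752))
clk 11.55 g [-39.7 149.9  99.7] th -1.95 f [-5.9  0.1  0.2] w 0.123
[np.float64(0.38), np.float64(0.02), np.float64(-0.29), 0, 0.5], [np.float64(0.38), np.float64(0.02), np.float64(-0.29), 0, 0.5], 
clk 11.55 g [-39.7 149.9  99.7] th -1.95 f [-5.9  0.1  0.2] w 0.123
[np.float64(0.38), np.float64(0.02), np.float64(-0.29), 0, 0.5], [np.float64(0.58), np.float64(0.03), np.float64(-0.64), 0, 0.5], [np.float64(0.58), np.float64(0.03), np.float64(-0.64), 0, 0.5],
```

>>> carry_out([
  [0.2,0,-0.2,0,0.5],
  [0.4,0,-0.35,0,0.5],
  [0.4,0,-0.35,0,0.5],
  [0.4,0,-0.35,0,0.5],
])

```text
clock: 11.95
position: [0.4703, 0.0794, 0.1423]
ee_rot: [-2.141, -2.267, -0.011]
force: [-8.6, 1.9, -0.5]
width: 0.125
```

```bash
sed -i 's/for dx in .*/for dx in ([.002] if n=="top" else [-.001,0.,.001]):/; s/for dy in .*/for dy in ([.002] if n=="top" else [0.,.001,.002,.003]):/; s/i=m.argmin()/i=m.argmin(); lo=np.clip(m.min()+.4*(np.median(m)-m.min())-m,0,None)*(abs(sw-sw[i])<.4); cen=(lo*sw).sum()\/lo.sum()/; s/best=(m\[i\],sw\[i\]/best=(m[i],round(float(cen),3)/' h.py
python3 - <<'E'
from h import *
print(read("top")); print(read("scene")); rows(-2.15,1)
E
```

```text
(np.float32(90.005005), 1.982, 0.002, 0.002, np.float32(141.13379))
(np.float32(146.32532), 2.367, 0.001, 0.003, np.float32(199.6438))
clk 12.05 g [-38.6 149.9  95.3] th -2.052 f [-8.2  0.8 -0.1] w 0.12
[np.float64(0.47), np.float64(0.03), np.float64(-0.2), 0, 0.5], [np.float64(0.47), np.float64(0.03), np.float64(-0.2), 0, 0.5],
```

```bash
cat >> h.py <<'E'
def rect(n,w=.04,px=390):
    K,M=cal(n); im,_=arm.get_image(n); W=np.linalg.inv(M); t=np.linspace(-w,w,px)
    a,b=np.meshgrid(-t,-t) # image right=-y stand, up=+x
    c,s=np.cos(YAW),np.sin(YAW); X=np.stack([HUB[0]+c*b-s*a,HUB[1]+s*b+c*a,np.full_like(a,HUB[2])],-1)@W[:3,:3].T+W[:3,3]
    return cv2.remap(im,(K[0,0]*X[...,0]/X[...,2]+K[0,2]).astype(np.float32),(K[1,1]*X[...,1]/X[...,2]+K[1,2]).astype(np.float32),cv2.INTER_CUBIC)
E
python3 - <<'E'
from h import *
save("pics/r8.png",np.hstack([rect("top"),rect("scene")]))
E
```

```text
(no output)
```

View pics/r8.png

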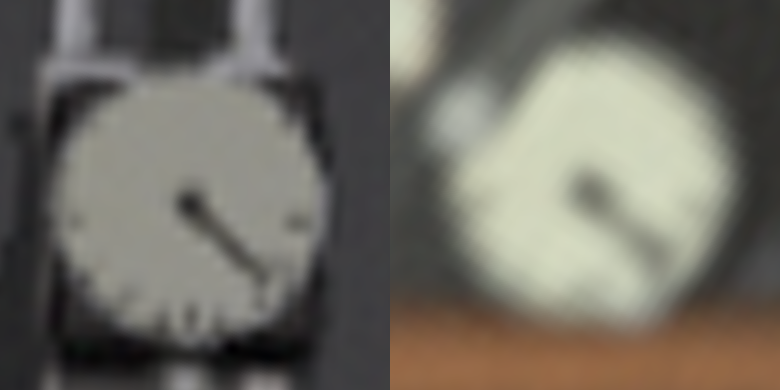

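Top (rectified): hub (188,203), needle tip (270,278), which gives a swing of about 2.23, near the expected crest of about 2.26. The scene view agrees at 2.26. I'll fix the hub in the reader at the observed location, then step past the crest to bracket it.

```bash
sed -i 's/\[.002\] if n=="top" else \[-.001,0.,.001\]/[-.0017]/; s/\[.002\] if n=="top" else \[0.,.001,.002,.003\]/[.0014 if n=="top" else -.0005]/; s/np.linspace(.004,.019,16)/np.linspace(.006,.018,14)/' h.py
python3 - <<'E'
from h import *
print(read("top")); print(read("scene")); rows(-2.25,2)
E
```

```text
(np.float32(91.841515), 2.175, -0.0017, 0.0014, np.float32(145.04185))
(np.float32(148.53795), 2.363, -0.0017, -0.0005, np.float32(198.2622))
clk 12.25 g [-38.6 149.9  95.3] th -2.052 f [-8.7  0.8 -0.2] w 0.124
[np.float64(0.48), np.float64(0.03), np.float64(-0.2), 0, 0.5], [np.float64(0.71), np.float64(0.04), np.float64(-0.53), 0, 0.5], [np.float64(0.71), np.float64(0.04), np.float64(-0.53), 0, 0.5],
```

>>> carry_out([
  [0.3,0,-0.2,0,0.5],
  [0.5,0,-0.35,0,0.5],
  [0.7,0.05,-0.5,0,0.5],
  [0.7,0.05,-0.5,0,0.5],
  [0.7,0.05,-0.5,0,0.5],
])

```text
clock: 12.75
position: [0.4731, 0.0796, 0.1357]
ee_rot: [-2.136, -2.264, -0.0]
force: [-11.4, 0.1, -3.5]
width: 0.119
```

```bash
python3 - <<'E'
from h import *
print(read("top")); print(read("scene")); rows(-2.4,2)
E
```

```text
(np.float32(88.82366), 2.168, -0.0017, 0.0014, np.float32(145.15318))
(np.float32(148.65625), 2.346, -0.0017, -0.0005, np.float32(198.854))
clk 12.85 g [-36.2 149.9  88.7] th -2.208 f [-12.    1.6  -4.1] w 0.119
[np.float64(0.61), np.float64(0.04), np.float64(-0.03), 0, 0.5], [np.float64(0.88), np.float64(0.05), np.float64(-0.31), 0, 0.5], [np.float64(0.88), np.float64(0.05), np.float64(-0.31), 0, 0.5],
```

Readings on both sides are near equal, so the crest lies close by. The grasp radius has drifted outward (45 mm) with 12 N on the tool, though, so I'll check where the pin really sits in the fingers via wrist depth.

```bash
python3 - <<'E'
from h import *
im,d,P,K,M=cloud("wrist"); S=rel(P,(.517,-.067),YAW)
m=(d>0)&(S[...,1]>.1)&(S[...,1]<.178)&(abs(S[...,0]+.03)<.03)&(S[...,2]>.06)&(S[...,2]<.16); q=S[m]; v,u=np.where(m)
for lo in np.arange(.1,.176,.006):
    k=(q[:,1]>lo)&(q[:,1]<=lo+.006); 
    if k.sum()>5: print(round(lo,3),k.sum(),np.round(np.percentile(q[k],[5,50,95],axis=0)[:,[0,2]]*1000,1).tolist(),int(u[k].mean()),int(v[k].mean()))
save("pics/w9.png",cv2.convertScaleAbs(im,alpha=2))
E
```

```text
0.118 77 [[-40.9, 97.7], [-34.5, 100.8], [-29.8, 102.6]] 319 347
0.124 337 [[-40.9, 98.6], [-35.3, 101.8], [-30.3, 103.2]] 318 340
0.13 350 [[-40.4, 98.7], [-35.3, 102.0], [-30.3, 103.5]] 318 327
0.136 252 [[-42.7, 100.6], [-35.3, 103.2], [-27.0, 121.9]] 319 326
0.142 279 [[-42.7, 115.6], [-29.4, 116.8], [-26.8, 127.9]] 319 328
0.148 166 [[-42.7, 98.9], [-35.4, 127.2], [-26.6, 137.6]] 319 323
0.154 920 [[-42.9, 81.9], [-34.6, 102.1], [-26.7, 140.6]] 319 279
0.16 1637 [[-51.2, 75.8], [-35.7, 97.1], [-19.8, 144.9]] 318 261
0.166 1190 [[-45.8, 95.2], [-31.9, 156.8], [-2.7, 159.9]] 351 302
0.172 2650 [[-41.9, 153.2], [-27.5, 158.2], [-2.6, 159.9]] 361 316
```

Pin centre is really at about (-35.4, 96), so radius is 40 and the true θ is about -2.06; the pin slid ~7 mm up the pads. I'll firm the grip and step 0.2 rad further to bracket the crest.

>>> carry_out([
  [0,0,0,0,0.5],
  [0.1,0,-0.2,0,0.5],
  [0.25,0,-0.4,0,0.5],
  [0.4,0,-0.65,0,0.5],
  [0.4,0,-0.65,0,0.5],
  [0.4,0,-0.65,0,0.5],
], squeeze=40)

```text
clock: 13.5
position: [0.4766, 0.0798, 0.1291]
ee_rot: [-2.135, -2.264, 0.001]
force: [-4.7, 1.0, 0.6]
width: 0.118
```

```bash
cat >> h.py <<'E'
def pin():
    im,d,P,K,M=cloud("wrist"); S=rel(P,(.517,-.067),YAW)
    m=(d>0)&(S[...,1]>.122)&(S[...,1]<.136)&(abs(S[...,0]+.025)<.045)&(S[...,2]>.06)&(S[...,2]<.13); q=S[m]
    x=np.median(q[:,0]); z=np.percentile(q[:,2],90)-.0065; print("pin",len(q),x,z,"th",np.arctan2(x,z-.1155),"r",np.hypot(x,z-.1155))
E
python3 - <<'E'
from h import *
print(read("top")); print(read("scene")); grasp(); pin()
E
```

```text
(np.float32(87.50133), 1.988, -0.0017, 0.0014, np.float32(145.7207))
(np.float32(147.60818), 2.057, -0.0017, -0.0005, np.float32(200.00949))
clk 13.6 g [-32.8 149.9  82.1] th -2.365 f [-5.   1.3  2. ] w 0.115
pin 727 -0.03148478452247608 0.09079418699380709 th -2.2361322794732166 r 0.04002085522229279
```

>>> carry_out([
  [-0.1,0,0.2,0,0.5],
  [-0.3,0,0.4,0,0.5],
  [-0.4,0,0.6,0,0.5],
  [-0.5,0,0.8,0,0.5],
  [-0.5,0,0.8,0,0.5],
  [-0.5,0,0.8,0,0.5],
])

```text
clock: 14.25
position: [0.472, 0.0796, 0.1374]
ee_rot: [-2.136, -2.264, 0.0]
force: [3.2, -1.8, -4.9]
width: 0.119
```

```bash
python3 - <<'E'
from h import *
print(read("top")); print(read("scene")); grasp(); pin()
E
```

```text
(np.float32(91.59431), 2.176, -0.0017, 0.0014, np.float32(145.21959))
(np.float32(147.70982), 2.366, -0.0017, -0.0005, np.float32(198.42836))
clk 14.35 g [-37.4 149.9  90.4] th -2.162 f [ 3.4 -2.8 -4.4] w 0.112
pin 754 -0.03646302707988887 0.098254425430854 th -2.012579367810309 r 0.040335619321496534
```

>>> carry_out([
  [-0.1,0,0.2,0,0.5],
  [-0.15,0,0.4,0,0.5],
  [-0.2,0,0.65,0,0.5],
  [-0.2,0,0.65,0,0.5],
  [-0.2,0,0.65,0,0.5],
])

```text
clock: 14.9
position: [0.4699, 0.0795, 0.144]
ee_rot: [-2.136, -2.264, 0.001]
force: [2.4, -2.5, -2.9]
width: 0.116
```

```bash
python3 - <<'E'
from h import *
print(read("top")); print(read("scene")); grasp(); pin()
E
```

```text
(np.float32(94.37081), 2.155, -0.0017, 0.0014, np.float32(145.04262))
(np.float32(150.21428), 2.31, -0.0017, -0.0005, np.float32(199.36656))
clk 15.0 g [-39.4 149.9  97. ] th -2.009 f [ 1.1 -2.9 -2.4] w 0.121
pin 763 -0.03854705395678091 0.10411688852305923 th -1.8579396080506143 r 0.040192668431486854
```

Flanks: -1.86 → 2.155/2.31, -2.01 → 2.176/2.366, -2.06 → 2.168/2.346, -2.24 → 1.99/2.06. That puts the crest at about -1.97; go there.

>>> carry_out([
  [0.1,0,-0.2,0,0.5],
  [0.2,0,-0.48,0,0.5],
  [0.2,0,-0.48,0,0.5],
  [0.2,0,-0.48,0,0.5],
])

```text
clock: 15.45
position: [0.4716, 0.0796, 0.1392]
ee_rot: [-2.136, -2.264, 0.001]
force: [-2.4, -2.1, 2.4]
width: 0.12
```

```bash
python3 - <<'E'
from h import *
print(read("top")); print(read("scene")); grasp(); pin()
E
```

```text
(np.float32(86.6739), 2.192, -0.0017, 0.0014, np.float32(145.1589))
(np.float32(147.68973), 2.364, -0.0017, -0.0005, np.float32(198.83043))
clk 15.55 g [-37.8 150.   92.2] th -2.123 f [-2.7 -1.1  2.7] w 0.117
pin 766 -0.036708540176903094 0.09948274987565324 th -1.982229183428413 r 0.04005083299339971
```

Peak reading 2.19/2.36 at -1.98. Release and withdraw upward.

>>> carry_out([
  [0,0,0,0,2],
  [0,0,0,0,4],
  [0,0,0,0,5],
  [0,0,0,0,5],
  [0,0,0,0,5],
  [0,0,3,0,5],
  [0,0,7,0,5],
  [0,0,11,0,5],
  [0,0,15,0,5],
  [0,0,15,0,5],
  [0,3,15,0,5],
  [0,3,15,0,5],
])

```text
clock: 16.8
position: [0.4712, 0.1129, 0.2894]
ee_rot: [-2.131, -2.267, -0.002]
force: [-0.3, -0.0, 0.0]
width: 0.544
```

```bash
python3 - <<'E'
from h import *
print(read("top")); print(read("scene")); grasp(); s=arm.observe(); print(s["dq"].round(3))
save("pics/r10.png",np.hstack([rect("top"),rect("scene")]))
E
```

```text
(np.float32(90.666855), 2.188, -0.0017, 0.0014, np.float32(145.34383))
(np.float32(145.4308), 2.364, -0.0017, -0.0005, np.float32(195.6506))
clk 16.9 g [-36.4 180.3 241.7] th -0.281 f [-0.   0.2  0. ] w 0.544
[ 0.015 -0.001  0.02   0.006  0.004  0.005  0.006]
```

View pics/r10.png

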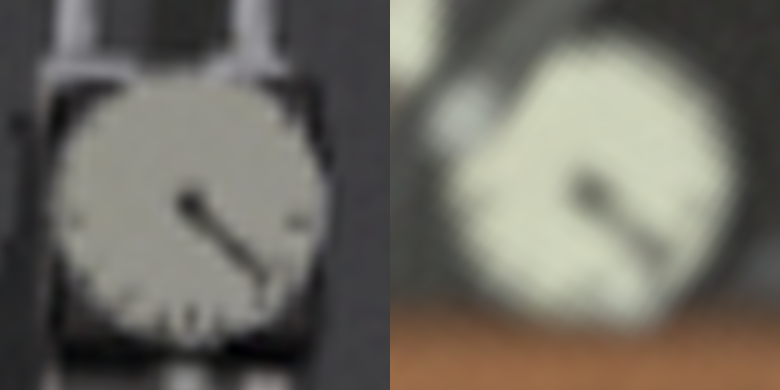

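The needle still stands at its peak (hub (188,203), tip (270,280), about 2.2 rad or 11 mm), the dial hasn't moved, and the gripper is clear. Handing in.

```bash
python3 -c "
from cell import arm
print(arm.sign_off())"
```

```text
the job is handed in; nothing more can be done
None
```

I set the gauge, found the ridge, left its crest on the plunger and handed the job in after about 17 s of the 67 s allowed. No verdict was reported.

- **Gauge:** I slid it by its post until the needle read about 1.3 rad, or 6.5–6.9 mm of plunger. After release the needle still pointed squarely at the roller.
- **Ridge:** I turned the crank the negative way, up past the crest, over it and back. The needle fell off on both sides. I left the crank at about -1.98 rad.
- **Last check:** after letting go, the needle still stood at its peak, and the dial had not moved. The gripper was open and clear, with no force on it.
    - My image reader gave 2.19 rad on the top camera and 2.36 on the scene camera. That is a disagreement of about 0.9 mm of plunger.
    - Read by eye, the top view gave about 2.2 rad, or 11 mm. That is well above 8.5 mm and below the 13.3 mm limit.

**Slip:** the pin slid about 7 mm up the finger pads during the first part of the turn. After that I took the crank angle from the wrist camera's depth image.

**Not checked:** I did not re-measure the cup, bottle and mould at the end. The arm stayed well above or away from them throughout.

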